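Open the nipping press and file the pressed album

TASK

The narrow album in the screw press has finished pressing. Wind the press's handwheel anticlockwise (seen from above) all the way up to its stop, then draw the album out from under the raised platen and lay it flat in the open top drawer of the small plan chest, with its long side across the drawer (parallel to the drawer front). Let go of it and push the drawer fully shut, leaving the press wound up and the ink jar and the ink roller undisturbed.

Things in the scene. Friction and masses are not known exactly. Their poses are not given: they have to be found in the camera images.
- press: Fixed black nipping press, open to its own +y, where the album sticks out. Origin: centre of its underside, below the screw; z up. Bed 200 (x) x 180 (y) x 25 mm high; columns 22 mm thick at x = +-83 mm; crosshead 200 (x) x 46 (y) mm, z = 106 to 132 mm, boss to 144 mm. Platen 120 (x) x 110 (y) mm, underside at z = 52 mm with the wheel at 0, rising with the stem.
- wheel_boss (a point): Centre of the top of the handwheel's square steel boss, on the screw axis, 217 mm above the table at wheel angle 0. The boss is 44 mm square, its top 33 mm above the rim and 35 mm above the four spokes (10 mm bars towards its corners). Rim 134 mm across outside. The point turns with the wheel: x and y axes square to the boss's flat sides, z up; it rises with the stem.
- press_wheel (a joint): Handwheel angle, rad, growing anticlockwise seen from above; lower stop at 0 and upper stop at 4.2 (about two thirds of a turn). Stem and platen go up 4.5 mm per rad with it (18.9 mm in all). It takes about 0.15 N m to turn and stays where it is left. It starts between 0 and 0.5, so several grasps are needed.
- album_mid (a point): Centre of the grey hard-cover album, a rigid closed book 180 mm long (its y), 64 mm wide (x), 26 mm thick (z up), 150 to 300 g. It starts flat on the press bed (25 mm above the table) under the platen, its centre about 50 mm towards the press's +y from the screw axis, so its outer end overhangs the bed's edge by about 50 mm.
- chest_drawer0_handle (a point): Middle of the top drawer's handle, a bar 11 mm thick, 120 mm long (its y), about 96 mm above the table; moves with the drawer. x points to the chest's back, the way to push it shut. From here: drawer front's outer face x = 35 mm; inner floor z = -20.5 mm, x = 56 to 291, y = -114 to 114 mm, walls 33 mm high above it. With opening q (mm) the chest's top covers what lies beyond x = 50 + q.
- chest_drawer0 (a joint): Opening (m) of the top drawer of a fixed white plan chest with two shallow drawers, 280 (deep) x 270 (wide) x 130 mm high, whose front looks towards the robot side: 0 shut, starts between 0.165 and 0.195, at most 0.197. It slides out towards the chest's -x with about 1 N friction; the lower drawer is shut.
- ink_jar: Bystander: loose amber jar with black lid, 68 mm across, 85 mm high; origin at the centre of its underside. Leave alone.
- brayer: Bystander: ink roller lying on the table, rubber roll 110 mm long, 38 mm thick with a wooden handle, 165 mm long in all; origin on the table below the roll. Leave alone.
Not all that is in view belongs to the job. Of the things that look like the part that bears album_mid, the smaller one is meant.

How it is judged:
On the way, in this order (a step that is already met when the one before it is completed fails the run):
1. the handwheel is wound up to its stop, the album still in the press (value of joint press_wheel above 4 rad and distance of album_mid from where it was at the start of the episode below 0.03 m), for 0.2 s.
2. the album is drawn clear of the platen (horizontal distance between album_mid and wheel_boss above 0.135 m), for 0.1 s.
3. the album lies flat on the floor of the still open drawer, let go (z of album_mid in the frame of chest_drawer0_handle between -0.0125 and -0.0025 m and x of album_mid in the frame of chest_drawer0_handle between 0.0535 and 0.2935 m and y of album_mid in the frame of chest_drawer0_handle between -0.115 and 0.115 m and angle between album_mid's own z axis and vertical below 0.1 rad and value of joint chest_drawer0 above 0.1 m and contact force between the fingers and album below 0.1 N), for 0.2 s.
At the end, for the whole second after the job is handed in: The top drawer is shut (within 8 mm) with the album lying flat on its floor (tilt under 0.1 rad), long side within 20 degrees of the drawer front's direction and at rest; the handwheel is within 0.2 rad of its upper stop (value of joint chest_drawer0 below 0.008 m and value of joint press_wheel above 4 rad and z of album_mid in the frame of chest_drawer0_handle between -0.0125 and -0.0025 m and x of album_mid in the frame of chest_drawer0_handle between 0.0535 and 0.2935 m and y of album_mid in the frame of chest_drawer0_handle between -0.115 and 0.115 m and angle between the y axis of album_mid and the y axis of chest_drawer0_handle, either way round below 0.35 rad and angle between album_mid's own z axis and vertical below 0.1 rad and linear speed of album below 0.02 m/s); the robot touches nothing.
It fails at once if the album is pulled out before the press is wound up (distance of album_mid from where it was at the start of the episode above 0.03 m and value of joint press_wheel below 3.8 rad).
It fails at once if the ink jar is pushed or tipped (distance of ink_jar from where it was at the start of the episode above 0.03 m or angle between ink_jar's own z axis and vertical above 0.3 rad).
It fails at once if the ink roller is pushed away (distance of brayer from where it was at the start of the episode above 0.04 m).
It also fails if it takes over 72 s, if anything falls off the work surface, if the arm or the gripper's body presses on something with over 40 N, if the wrist force passes 120 N, or if a joint passes its speed limit or range.

ROBOT

A 7-joint arm with a two-finger parallel gripper is mounted at the origin on the work surface. World frame = base frame: x ahead of the robot, y to its left, z up, the work surface at z = 0. Lengths are in m, angles in rad, forces in N, time in s.
With the tool pointing down it reaches from about 0.425 to 0.875 m from the base axis. Payload 9.9 kg.
Tool frame: the origin (TCP) lies on the mounting face of the last link; the fingertips stand 173 mm ahead of it and the grasp point (between the pads) lies 155 mm ahead of it; x points along the fingers, y is the direction in which the jaws open and shut, and the axes are right-handed (so a half turn about x gives the same grasp; the last joint's range is limited). The gripper opens to 85 mm and grips with 20 to 120 N. Pads are 22 mm wide; open, the fingers measure 114 mm over their backs; the gripper's body (76 mm by 85 mm) begins 54 mm behind the grasp point. The pads swing forward as they close: fully open they stand 13 mm farther back than shut.
Start: joints at [-1.322, 0.576, 0.025, 1.437, -0.015, 1.129, -0.057], TCP at [0.221, 0.638, 0.405] pointing down, gripper open.
Joint ranges: [-2.76, 2.76], [-0.34, 2.15], [-1.52, 1.57], [0.19, 2.46], [-1.09, 4.23], [0.17, 1.99], [-2.82, 2.82]. Speed limits (rad/s): [2.22, 2.22, 3.01, 3.01, 3.14, 3.14, 3.14].

INTERFACE

Orientations are given as a unit quaternion [x, y, z, w].
In Python, from plant import manip gives the robot as it stands. Calls block until the motion is done:
- manip.move_pose(position, orientation): joint-space move of the TCP to a pose.
- manip.move_straight(position, v=0.15, rotation=None, threshold=None): straight line of the TCP; rotation=None keeps the orientation; v is the mean speed in m/s. With threshold (N) it stops when the force on the tool has changed by that much, and returns True; else False.
- manip.move_j(angles): joint-space move.
- manip.release() and manip.grasp(grasp_force=None): open the fingers fully, or close them until they stop; grasp_force is the grip in N (None keeps the last).
- manip.sleep(seconds).
- manip.ik(position, orientation): joint angles nearest the present ones, or None.
- manip.get_state(): the state.
- manip.grab_frame(name): name is "scene" or "side" or "wrist"; returns a dict with "frame" (420x560x3 uint8, red, green, blue), "range_z" (420x560 float32, m along the optical axis (not along the pixel's ray), 0 where there is no reading), "fovy" (degrees; the focal length in pixels is half the picture's height over the tangent of half this angle, whatever the lens; pixels are square), "cx", "cy" (the principal point, pixels), "position" and "attitude" of the camera in the world. Camera axes: x right, y down, z forward; pixel columns grow to the right and rows downward; lengths in m; the calibration is good to about 2 mm. A picture is of the moment at which its call begins.
A pose or a line that the arm cannot do raises manip.IKError and nothing moves.
- manip.sign_off(): hands the job in, once; it reports no verdict.
The state is a dict: "time_s": time; "qpos": joint angles; "qvel": joint speeds; "tau": joint torques, N m; "tcp_pos": TCP position; "eef_rot": TCP orientation; "contact_force": force on the tool from outside, world axes, zero at the start; "moment": the same for the moment, N m; "width": opening from 0.0 (shut) to 1.0 (fully open).
Only numpy, scipy, OpenCV 4.12 (cv2) and the standard library are available. Lean on these libraries where they do the work, as an engineer would, in place of code of your own. Each camera call takes 0.05 s, during which the arm holds its last target.

## Working session

There is one attempt and no reset: what is moved stays moved. The work goes in short steps, each a Python script; the robot and the scene stay as the last script left them, time stands still between calls to the robot, and variables do not carry over. Pictures are saved under pics/ and viewed, and the job is handed in when it is done.

```bash
ls; mkdir -p pics
cat > h.py <<'E'
import numpy as np, cv2
from plant import manip
from scipy.spatial.transform import Rotation as R
def snap(name,fn=None):
    f=manip.grab_frame(name)
    if fn: cv2.imwrite('pics/'+fn, f['frame'][:,:,::-1])
    return f
def cloud(f):
    z=f['range_z'];h,w=z.shape
    fl=h/2/np.tan(np.radians(f['fovy'])/2)
    v,u=np.mgrid[:h,:w]
    P=np.stack([(u-f['cx'])/fl*z,(v-f['cy'])/fl*z,z],-1)
    a=np.array(f['attitude'])
    M=R.from_quat(a).as_matrix() if a.shape==(4,) else a
    W=P@M.T+np.array(f['position'])
    W[z==0]=np.nan
    return W
def down(yaw):
    # tool x down, tool y at horizontal angle yaw
    x=np.array([0,0,-1.]);y=np.array([np.cos(yaw),np.sin(yaw),0]);z=np.cross(x,y)
    return R.from_matrix(np.stack([x,y,z],1)).as_quat()
E
python3 - <<'E'
from h import *
import pickle
for n in ['scene','side','wrist']:
    f=snap(n,n+'0.png'); pickle.dump(f,open(n+'0.pkl','wb')); print(n,f['position'],f['attitude'],f['fovy'],f['cx'],f['cy'])
s=manip.get_state(); print(s)
print(R.from_quat(s['eef_rot']).as_matrix())
E
```

```text
pics
scene [1.24152132 0.25157667 0.76084971] [ 0.49005241  0.74229499 -0.37846866 -0.2561411 ] 55.465994082433596 277.3417463183203 215.38963588640536
side [ 0.263126   -0.75519298  0.90526819] [ 0.91782567 -0.12609577  0.0604184  -0.37154477] 50.41030747520392 280.67122638098317 199.35466304007952
wrist [0.15199886 0.66062631 0.3729817 ] [0.80601661 0.57469173 0.08139582 0.11593686] 61.998869629099495 276.9838376685434 207.19018682359408
{'time_s': 0.15, 'qpos': array([-1.32178118,  0.57634147,  0.02482622,  1.43770234, -0.01496462,
        1.12898523, -0.05648275]), 'qvel': array([-0.00043992, -0.00101286, -0.00133282, -0.00258798, -0.00084685,
       -0.00031733,  0.00043997]), 'tau': array([ 3.97050797e-03, -7.66264057e+01,  2.25325763e+00, -2.86185604e+01,
        1.55984215e-02,  9.84538958e-03,  2.23195798e-05]), 'tcp_pos': array([0.22046246, 0.6378596 , 0.40404286]), 'eef_rot': array([ 0.11665583,  0.69738921, -0.11753657,  0.69729826]), 'contact_force': array([-0.51728184,  0.62992541,  0.47910963]), 'moment': array([-0.02863946, -0.01767137,  0.00188861]), 'width': 0.9992436311296666}
[[-3.33112586e-04  3.26625127e-01  9.45153911e-01]
 [-1.20705155e-03  9.45153143e-01 -3.26625287e-01]
 [-9.99999216e-01 -1.24965249e-03  7.94109599e-05]]
```

View pics/scene0.png

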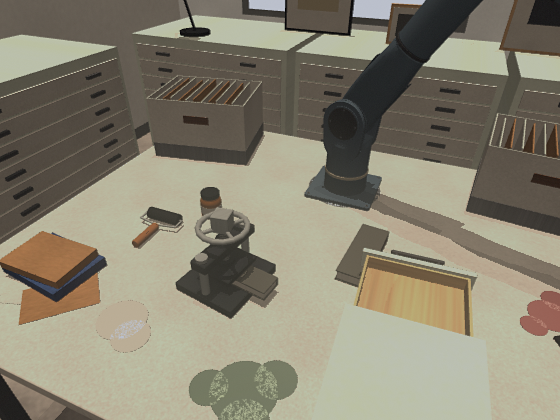

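View pics/side0.png

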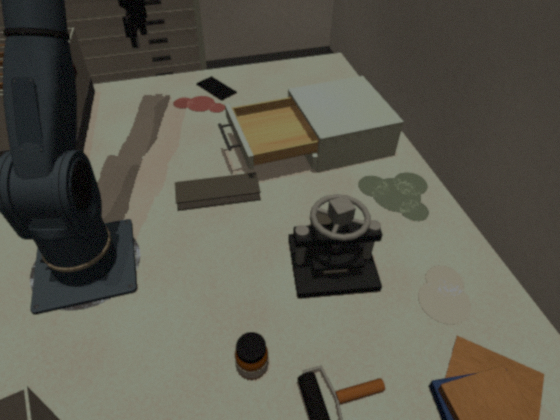

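View pics/wrist0.png

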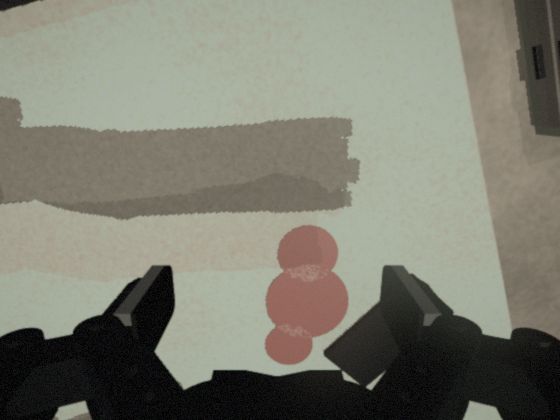

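Candidates for the album: the grey book in the press (scene 258,283) and the larger grey book on the table by the chest (scene 363,253; side 217,191). The one in the press is meant, being smaller and under the platen. I'll check it in a crop and a top-down height map.

```bash
cat > map.py <<'E'
from h import *
import pickle
C=[];D=[]
for n in ['scene','side']:
    f=pickle.load(open(n+'0.pkl','rb'));W=cloud(f).reshape(-1,3);c=f['frame'].reshape(-1,3)
    C.append(W);D.append(c)
W=np.concatenate(C);c=np.concatenate(D)
ok=np.isfinite(W).all(1)&(W[:,2]<0.3)&(W[:,2]>-0.02);W=W[ok];c=c[ok]
o=np.argsort(W[:,2]);W=W[o];c=c[o]
# image: rows = x from 1.0 down to 0.25 ; cols = y from .45 to -.55 (left=+y), 1.4px... 2 panel
s=700
img=np.zeros((560,770,3),np.uint8)
r=((1.05-W[:,0])*s).astype(int);k=((0.55-W[:,1])*s).astype(int)
m=(r>=0)&(r<560)&(k>=0)&(k<770)
hc=cv2.applyColorMap(np.clip(W[:,2]/0.23*255,0,255).astype(np.uint8).reshape(-1,1),cv2.COLORMAP_JET)[:,0]
img[r[m],k[m]]=hc[m]
img=cv2.dilate(img,np.ones((2,2)))
for i in range(0,11):
    x=1.0-.1*i; cv2.putText(img,'%.1f'%x,(0,int((1.05-x)*s)),0,.35,(255,255,255));
    y=.5-.1*i; cv2.putText(img,'%.1f'%y,(int((.55-y)*s),555),0,.35,(255,255,255))
cv2.imwrite('pics/map0.png',img)
f=pickle.load(open('scene0.pkl','rb'))['frame'][180:330,150:430,::-1]
cv2.imwrite('pics/crop0.png',cv2.resize(f,None,fx=2.8,fy=2.8))
E
python3 map.py
```

```text
(no output)
```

View pics/map0.png

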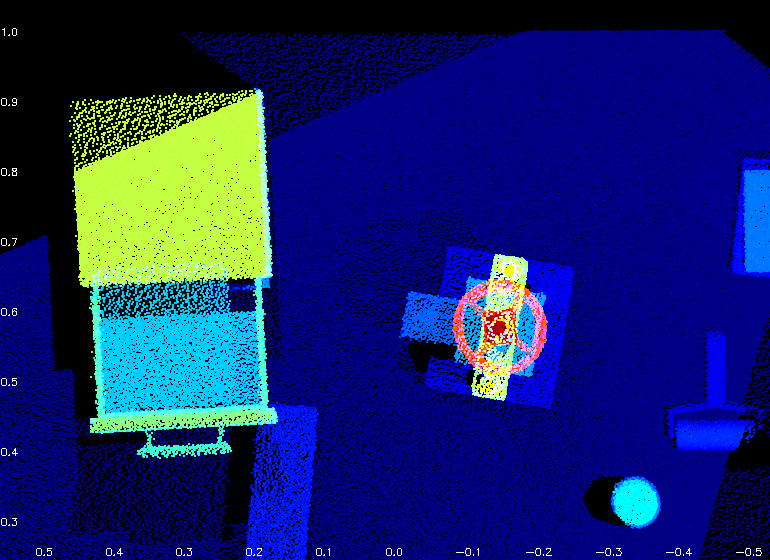

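View pics/crop0.png

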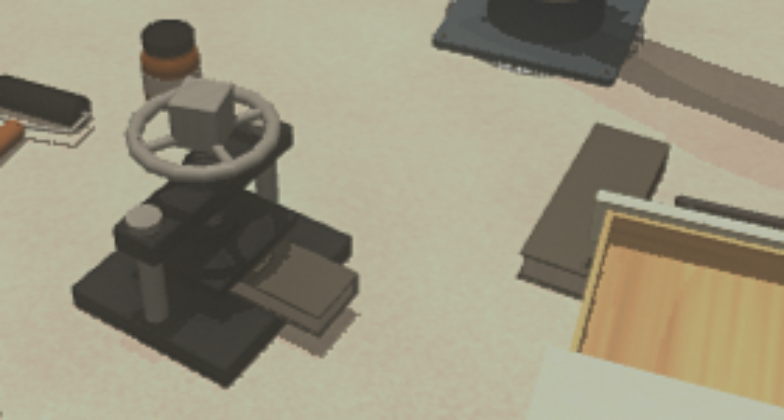

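The crop shows the grey album in the press sticking out, while the larger decoy lies on the table beside the drawer. Next I'll measure the poses.

```bash
cat >> map.py <<'E'
def sel(x0,x1,y0,y1,z0,z1):
    m=(W[:,0]>x0)&(W[:,0]<x1)&(W[:,1]>y0)&(W[:,1]<y1)&(W[:,2]>z0)&(W[:,2]<z1);return W[m]
def rect(n,P):
    r=cv2.minAreaRect((P[:,:2]*1000).astype(np.float32)); print(n,len(P),np.round(r[0],1),np.round(r[1],1),round(r[2],2),'z',np.round(np.percentile(P[:,2],[5,50,95]),4))
rect('boss',sel(.5,.65,-.25,-.05,.209,.24))
rect('rim',sel(.45,.7,-.3,-.0,.175,.2))
rect('cross',sel(.4,.75,-.3,.0,.126,.136))
rect('bed',sel(.4,.75,-.3,.0,.018,.03))
rect('album',sel(.5,.68,-.08,.02,.045,.057))
rect('handle',sel(.38,.425,.2,.4,.085,.108))
rect('front',sel(.42,.48,.1,.5,.105,.13))
rect('drawerfloor',sel(.47,.66,.19,.42,.065,.085))
rect('decoy',sel(.2,.48,.1,.22,.025,.06))
rect('chesttop',sel(.62,.95,.1,.5,.12,.14))
rect('jar',sel(.28,.4,-.42,-.28,.06,.1))
E
python3 map.py
```

```text
boss 631 [ 583.9 -163.3] [51.1 45.9] 7.4 z [0.2109 0.2179 0.2203]
rim 2097 [ 582.8 -164.1] [133.1 135. ] 85.73 z [0.1774 0.1838 0.194 ]
cross 1103 [ 583.4 -162.4] [ 51.7 204.1] 80.46 z [0.1274 0.1317 0.1347]
bed 4035 [ 587.2 -141.2] [229.4 204.9] 80.08 z [0.0215 0.025  0.028 ]
album 544 [597.1 -55.4] [57.6 66.5] 80.01 z [0.0481 0.0506 0.0531]
handle 375 [410.9 287.1] [ 27.3 133. ] 0.33 z [0.0932 0.099  0.1022]
front 1522 [461.5 289.6] [ 45.8 265.4] 2.88 z [0.1061 0.115  0.119 ]
drawerfloor 6567 [565.  304.9] [190.1 229.5] 0.09 z [0.0727 0.0749 0.078 ]
decoy 3103 [355.  149.2] [ 88.4 237.1] 85.59 z [0.0304 0.0335 0.0364]
chesttop 20567 [781.1 307.2] [270.4 278.3] 3.4 z [0.1279 0.1299 0.132 ]
jar 1147 [ 332.7 -357.2] [65.1 61.1] 35.05 z [0.0618 0.0845 0.0874]
```

Run:
```python
from h import *
for a in range(-180,180,30):
    q=manip.ik([.583,-.164,.40],down(np.radians(a))); print(a, None if q is None else np.round(q,2))
f=snap('wrist'); s=manip.get_state()
Rt=R.from_quat(s['eef_rot']).as_matrix()
print('cam in tool',Rt.T@(f['position']-s['tcp_pos'])); print(np.round(Rt.T@R.from_quat(f['attitude']).as_matrix(),3))
```

```text
-180 [-0.45  0.86  1.36  1.66 -0.86  1.35 -2.1 ]
-150 [-0.45  0.86  1.36  1.66 -0.86  1.35 -1.57]
-120 [-0.41  0.73  1.14  1.66 -0.7   1.22 -1.21]
-90 [-0.4   0.72  1.11  1.66 -0.68  1.2  -0.7 ]
-60 [-0.36  0.66  0.98  1.66 -0.59  1.15 -0.27]
-30 [-0.3   0.61  0.86  1.66 -0.51  1.11  0.17]
0 [-0.25  0.58  0.75  1.65 -0.43  1.08  0.62]
30 [-0.21  0.55  0.66  1.65 -0.38  1.07  1.09]
60 [-0.16  0.53  0.57  1.65 -0.32  1.05  1.56]
90 [-0.05  0.5   0.38  1.65 -0.21  1.04  1.97]
120 [ 0.02  0.49  0.27  1.64 -0.15  1.03  2.44]
150 [ 0.89  0.76 -1.29  1.61  0.74  1.35  2.12]
cam in tool [ 0.03107902 -0.00080549 -0.07215477]
[[ 0.001 -0.28   0.96 ]
 [ 1.     0.001 -0.001]
 [-0.     0.96   0.28 ]]
```

Run:
```python
from h import *
import pickle
q=np.array(manip.ik([.583,-.164,.50],down(np.radians(120)))); print(q)
q[6]-=1.5*np.pi
if abs(q[6])<2.75:
    manip.move_j(q)
s=manip.get_state(); print(s['time_s'],s['tcp_pos'],np.round(R.from_quat(s['eef_rot']).as_matrix(),3),s['qpos'])
f=snap('wrist','w1.png'); pickle.dump(f,open('w1.pkl','wb'))
```

```text
[-0.10389657  0.4382985   0.48088975  1.48658073 -0.20718838  1.26739586
  2.49456342]
3.3 [ 0.58332598 -0.16314596  0.49982978] [[-0.    -0.865 -0.502]
 [ 0.    -0.502  0.865]
 [-1.    -0.     0.   ]] [-0.1047842   0.43851049  0.48015157  1.48654114 -0.20729975  1.26736927
 -2.21756206]
```

View pics/w1.png

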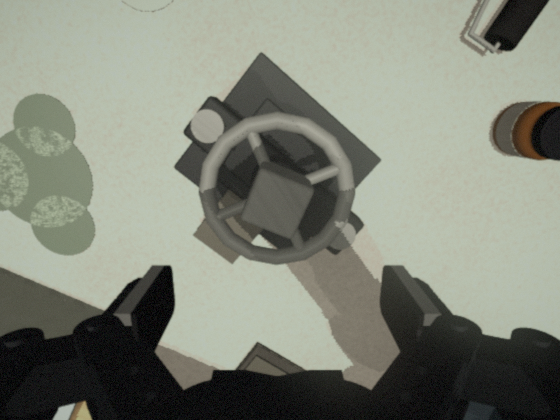

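The picture shows the boss's square top centred near (277,200), with its four spokes pointing to its corners. I'll fit its yaw.

Run:
```python
from h import *
import pickle
f=pickle.load(open('w1.pkl','rb'));W=cloud(f)
d=np.linalg.norm(W[...,:2]-[.583,-.164],axis=-1)
m=(W[...,2]>.208)&(d<.05)
P=W[m]; print(len(P),np.percentile(P[:,2],[5,50,95]))
for er in (0,1,2):
    mm=cv2.erode(m.astype(np.uint8),np.ones((3,3)),iterations=er)>0
    r=cv2.minAreaRect((W[mm][:,:2]*1000).astype(np.float32)); print(r, W[mm].mean(0), np.median(W[mm][:,2]))
# rim
m=(W[...,2]>.16)&(W[...,2]<.2)&(d>.05)&(d<.085)
P=W[m];A=np.c_[2*P[:,:2],np.ones(len(P))];s=np.linalg.lstsq(A,(P[:,:2]**2).sum(1),rcond=None)[0];print('rim c',s[:2])
# bed/crosshead
d=np.linalg.norm(W[...,:2]-[.583,-.164],axis=-1)
for lo,hi in ((.126,.137),(.02,.03),(.045,.055)):
    P=W[(W[...,2]>lo)&(W[...,2]<hi)&(d<.2)]; print(lo,len(P),cv2.minAreaRect((P[:,:2]*1000).astype(np.float32)))
```

```text
32215 [0.21802615 0.40432676 0.41807601]
((582.7033081054688, -163.14938354492188), (99.90970611572266, 50.211490631103516), 19.60124969482422) [ 0.58804762 -0.17265922  0.37876737] 0.40432675700977017
((582.9957275390625, -163.71014404296875), (99.06890869140625, 48.801456451416016), 19.728832244873047) [ 0.58810869 -0.17289134  0.38003446] 0.4048710242548711
((583.1644897460938, -164.18540954589844), (99.05390167236328, 47.44367980957031), 20.01126480102539) [ 0.58804372 -0.17317819  0.38107886] 0.4053256766398722
rim c [ 0.58321984 -0.16401103]
0.126 3410 ((583.1061401367188, -164.09356689453125), (48.73357009887695, 198.72422790527344), 80.11290740966797)
0.02 6488 ((586.6226806640625, -139.9937744140625), (226.3362274169922, 199.9015655517578), 80.25056457519531)
0.045 1425 ((594.176025390625, -65.9835205078125), (78.01885986328125, 64.20381164550781), 80.41962432861328)
```

Run:
```python
from h import *
import pickle
f=pickle.load(open('w1.pkl','rb'));W=cloud(f)
d=np.linalg.norm(W[...,:2]-[.583,-.164],axis=-1)
m=(W[...,2]>.212)&(W[...,2]<.23)&(d<.05)
for er in (0,1,2):
    mm=cv2.erode(m.astype(np.uint8),np.ones((3,3)),iterations=er)>0
    r=cv2.minAreaRect((W[mm][:,:2]*1000).astype(np.float32)); print(r, W[mm].mean(0), np.median(W[mm][:,2]))
th=np.radians(80.2);c,s=np.cos(th),np.sin(th)
a=np.array([s,-c]); b=np.array([c,s])  # press x, y
P=W[(W[...,2]>.045)&(W[...,2]<.056)&(d<.2)]; D=P[:,:2]-[.5832,-.164]
X,Y=D@a,D@b
k=Y>.07
print(np.percentile(X[k],[1,50,99]),np.percentile(Y,[1,99]),len(X),np.median(P[:,2]))
P=P[k]
print(cv2.minAreaRect((P[:,:2]*1000).astype(np.float32)))
```

```text
((582.5361328125, -162.97889709472656), (44.03300476074219, 44.24586868286133), 7.352965831756592) [ 0.58324793 -0.16422495  0.21794787] 0.21807912493313475
((582.90576171875, -163.66632080078125), (41.668643951416016, 42.000274658203125), 7.4726033210754395) [ 0.5834873  -0.16441678  0.21812017] 0.21815036692003087
((582.950439453125, -163.79991149902344), (39.66101837158203, 40.497798919677734), 7.527883529663086) [ 0.58378948 -0.16478474  0.21817038] 0.21817535156629503
[-0.03726623 -0.00761878  0.02570619] [0.06099671 0.1369379 ] 1425 0.050810717541109496
((595.0488891601562, -60.799774169921875), (67.50049591064453, 64.20570373535156), 80.4124984741211)
```

Boss yaw is 7.4° and the press x axis is at −9.8°, so the wheel starts near 0.30 rad. That agrees with the boss top at 218.2 mm. I'll grasp at tool yaw −172.6° and wind in one go within the last joint's range.

Run:
```python
from h import *
q=manip.get_state()['qpos'].copy(); q[6]-=np.radians(22.6); manip.move_j(q)
manip.move_straight([.5832,-.1640,.365],v=.12,rotation=down(np.radians(-172.6)))
s=manip.get_state(); print(s['time_s'],s['tcp_pos'],s['contact_force'],s['qpos'])
manip.grasp(50)
s=manip.get_state(); print(s['time_s'],s['tcp_pos'],s['contact_force'],s['moment'],s['width'])
y0=-172.6; z0=.365
a=10
manip.move_straight([.5832,-.1640,z0+.0045*np.radians(a)],v=.0045*np.radians(a)/.4,rotation=down(np.radians(y0+a)))
s=manip.get_state(); print(s['time_s'],s['tcp_pos'],s['contact_force'],s['moment'],s['width'],s['qpos'])
snap('scene','s1.png')
```

```text
5.0917 [ 0.58337525 -0.16415675  0.36572425] [-0.32120738  0.40759701 -0.18981151] [-0.0755591   0.54360323  0.43535977  1.69225815 -0.26887433  0.96403641
 -2.55354085]
5.5583 [ 0.58347708 -0.16396826  0.36555669] [0.79808125 0.55186233 5.6084941 ] [ 0.14565221  0.10374742 -0.10476009] 0.5092865064915707
5.9667 [ 0.58358846 -0.16397859  0.36632415] [1.73445479 1.05673388 5.6366834 ] [ 0.12610519 -0.10438954  0.07778988] 0.5057959344864125 [-0.04584974  0.53547233  0.38544956  1.69013501 -0.23696369  0.96062236
 -2.41307437]
```

View pics/s1.png

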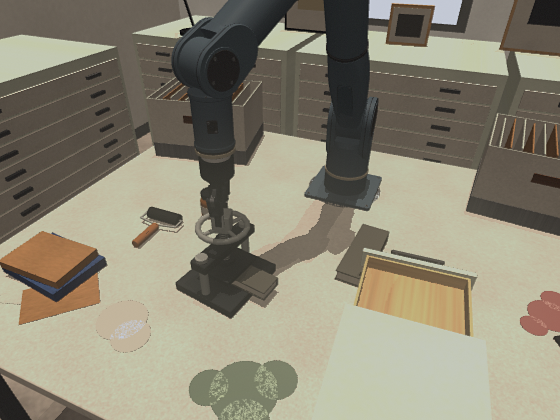

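The gripper holds the boss (scene 222,215; width 43 mm, matching the 44 mm boss) and the wheel turned freely. I'll keep winding while watching the moment.

Run:
```python
from h import *
y0=-172.6; z0=.365; p=10
for a in [50,90,130,170,205,214,219,222,225]:
    da=np.radians(a-p); p=a
    manip.move_straight([.5832,-.1640,z0+.0045*np.radians(a)],v=.0045*da/max(.2,da/.9),rotation=down(np.radians(y0+a)))
    s=manip.get_state(); Rm=R.from_quat(s['eef_rot']).as_matrix(); yaw=np.degrees(np.arctan2(Rm[1,1],Rm[0,1]))
    print(a,round(s['time_s'],2),np.round(s['tcp_pos'],4),np.round(s['contact_force'],1),np.round(s['moment'],2),round(s['width'],3),round(yaw-y0,1),round(s['qpos'][6],2))
    if abs(s['moment'][2])>.5 or abs(s['contact_force'][2])>40: print('stop'); break
```

```text
50 6.94 [ 0.5841 -0.1635  0.3695] [4.9 2.5 5.1] [ 0.23 -0.64  0.1 ] 0.504 49.9 -1.84
90 7.87 [ 0.5843 -0.1628  0.3726] [5.4 4.9 5.5] [ 0.69 -0.9   0.04] 0.504 89.9 -1.25
130 8.79 [ 0.5841 -0.1622  0.3758] [2.7 7.1 6. ] [ 1.22 -0.54  0.03] 0.504 130.0 -0.65
170 9.72 [ 0.5835 -0.162   0.3789] [-0.3  7.9  9. ] [1.51 0.1  0.08] 0.505 170.0 -0.06
205 10.54 [ 0.583  -0.1621  0.3816] [-3.9  7.5 10.8] [1.48 0.62 0.01] 0.505 205.0 0.47
214 10.89 [ 0.5829 -0.1622  0.3823] [-4.2  7.1 11.4] [1.36 0.87 0.06] 0.504 214.0 0.6
219 11.18 [ 0.5828 -0.1622  0.3827] [-3.7  6.5 11.9] [1.32 0.91 0.08] 0.505 219.0 0.68
222 11.43 [ 0.5828 -0.1623  0.3829] [-3.9  7.1 12.7] [1.3  0.97 0.01] 0.501 222.0 0.72
225 11.68 [ 0.583  -0.1626  0.3831] [-2.8  7.6  9.8] [ 1.25  0.63 -1.52] 0.508 224.8 0.77
stop
```

The moment jumped to −1.5 N m at 225°, so the wheel is at its stop. I'll release, rise and verify.

Run:
```python
from h import *
import pickle
manip.release()
manip.move_straight([.5832,-.1640,.50],v=.2)
f=snap('wrist','w2.png'); pickle.dump(f,open('w2.pkl','wb'))
print(manip.get_state()['time_s'],manip.get_state()['qpos'])
W=cloud(f); d=np.linalg.norm(W[...,:2]-[.583,-.164],axis=-1)
m=(W[...,2]>.230)&(W[...,2]<.245)&(d<.05)
mm=cv2.erode(m.astype(np.uint8),np.ones((3,3)))>0
print(cv2.minAreaRect((W[mm][:,:2]*1000).astype(np.float32)),np.median(W[mm][:,2]))
print('album?')
P=W[(W[...,2]>.045)&(W[...,2]<.056)&(d<.2)&(W[...,1]>-.09)]; print(len(P)); print(cv2.minAreaRect((P[:,:2]*1000).astype(np.float32)))
for n in ['scene','side']:
    f=snap(n,n+'2.png');W=cloud(f);d=np.linalg.norm(W[...,:2]-[.583,-.164],axis=-1)
    P=W[(W[...,2]>.045)&(W[...,2]<.056)&(d<.2)&(W[...,1]>-.09)]; print(n,len(P),cv2.minAreaRect((P[:,:2]*1000).astype(np.float32)))
```

```text
12.95 [ 0.60893945  0.46059393 -0.66199266  1.46118776  0.28562788  1.31995301
  0.84057069]
((581.8092651367188, -163.09918212890625), (42.081321716308594, 42.75700759887695), 51.04978942871094) 0.235756947333967
album?
2930
((594.953857421875, -61.825965881347656), (66.60870361328125, 64.46985626220703), 80.55233001708984)
scene 489 ((597.161376953125, -60.59376525878906), (67.59083557128906, 66.65571594238281), 82.03936004638672)
side 114 ((591.8050537109375, -48.87859344482422), (46.96397399902344, 56.30916213989258), 79.59620666503906)
```

View pics/w2.png

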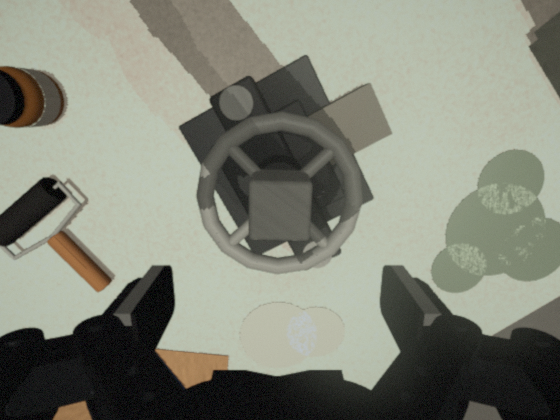

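The picture shows the boss (280,209) turned to 51° (expected 50.8° at 4.2 rad). Its top is at 235.7 mm (expected 235.9), and the album (355,120) is unmoved. I'll measure the chest and check that the grasp and place poses are feasible.

```bash
cat > plan.py <<'E'
from h import *
import sys
def tilted(albyaw,phi):
    # fingers down, wrist leaning toward album +y; tool y = album x
    b=np.array([np.cos(albyaw),np.sin(albyaw),0]);a=np.array([b[1],-b[0],0])
    x=-np.cos(phi)*np.array([0,0,1.])-np.sin(phi)*b
    return x,R.from_matrix(np.stack([x,a,np.cross(x,a)],1)).as_quat(),a,b
E
cat >> map.py <<'E'
print('----')
def fit(P,i,j):
    p=P
    for _ in range(4):
        c=np.polyfit(p[:,i],p[:,j],1); r=p[:,j]-np.polyval(c,p[:,i]); p=p[abs(r)<2.5*r.std()+1e-4]
    return c
Rc=lambda d:R.from_euler('z',-d,degrees=True)
T=sel(.6,.95,.1,.5,.125,.135)
# front edge of chest top: min x per y bin ; side edge (y min)
ys=np.arange(.19,.43,.01); E=np.array([[y,np.percentile(T[abs(T[:,1]-y)<.005][:,0],1)] for y in ys]); c=fit(E,0,1); print('front edge x at y=.29',np.polyval(c,.29),'angle',np.degrees(np.arctan(-c[0])))
xs=np.arange(.67,.85,.01); E=np.array([[x,np.percentile(T[abs(T[:,0]-x)<.005][:,1],1)] for x in xs]); c=fit(E,0,1); print('side edge y at x=.7',np.polyval(c,.7),'angle',np.degrees(np.arctan(c[0])))
for n,z0,z1 in (('handle',.085,.106),('front',.112,.123)):
    H=sel(.36,.5,.1,.5,z0,z1)
    if n=='handle': H=H[(H[:,0]<.42)]
    th=np.radians(3.5);X=H[:,0]*np.cos(th)+H[:,1]*np.sin(th);Y=-H[:,0]*np.sin(th)+H[:,1]*np.cos(th)
    print(n,len(H),np.percentile(X,[1,5,50,95,99]),np.percentile(Y,[1,5,95,99]),np.percentile(H[:,2],[5,50,95]))
F=sel(.49,.60,.22,.40,.06,.09);print('floor',np.median(F[:,2]))
E
python3 map.py | sed -n '/----/,$p'
python3 - <<'E'
from plan import *
al=np.radians(80.5);x,q,a,b=tilted(al,np.radians(15))
c=np.array([.5858,-.1173,.040]);G=c+b*.070
print(G)
for d in (0,.12):
    print(manip.ik(G-x*(.155+d),q))
x,q,a,b=tilted(np.radians(93.4),np.radians(15))
print(manip.ik(np.array([.56,.37,.09])-x*.155,q))
E
```

```text
----
front edge x at y=.29 0.6534890717150641 angle 3.2194427997681196
side edge y at x=.7 0.16960379441598267 angle 3.152283024353046
handle 362 [0.41625585 0.41742302 0.42637006 0.43176453 0.43537964] [0.19793076 0.20282926 0.3190542  0.32576755] [0.09319911 0.09906968 0.10222937]
front 925 [0.45617858 0.45774992 0.46735524 0.47526478 0.47697048] [0.13108899 0.14181238 0.3794793  0.38939927] [0.11306673 0.11686888 0.11956369]
floor 0.07478935775850765
[ 0.59735333 -0.04826001  0.04      ]
[-0.02928548  0.74601909 -0.17901075  1.81563641  0.55196986  0.75678653
 -0.76997992]
[-0.01232541  0.60834982 -0.28188848  1.7080261   0.47541056  1.01067821
 -0.70965596]
[-0.54819235  0.82091475 -0.3864667   1.47074079  0.51332179  1.14313585
 -1.06235702]
```

Handle middle is about (0.405, 0.287), chest yaw about 3.2°, and the front face sits 35 mm beyond the handle, as specified. Now I'll grasp and draw out.

Run:
```python
from plan import *
al=np.radians(80.5);x,q,a,b=tilted(al,np.radians(15))
c=np.array([.5858,-.1173,.040]);G=c+b*.070
def st(n):
    s=manip.get_state(); print(n,round(s['time_s'],2),np.round(s['tcp_pos'],4),np.round(s['contact_force'],1),np.round(s['moment'],2),round(s['width'],3))
pre=G-x*(.155+.11)
hi=pre.copy();hi[2]=.48
manip.move_straight(hi,v=.25,rotation=q)
st('hi')
manip.move_straight(pre,v=.25); 
r=manip.move_straight(G-x*.155,v=.12,threshold=15); st('at %s'%r)
if not r:
    manip.grasp(100); st('grasped'); snap('scene','s3.png')
```

```text
hi 14.35 [0.6087 0.0187 0.4798] [-0.1 -0.5 -0.8] [0.25 0.   0.03] 1.001
at False 16.3 [ 0.6043 -0.0084  0.1904] [ 0.6 -0.1 -0.2] [ 0.21 -0.04 -0.01] 0.996
grasped 16.63 [ 0.6042 -0.0083  0.191 ] [-1.3  1.8  8.4] [-0.03  0.37 -0.1 ] 0.729
```

View pics/s3.png

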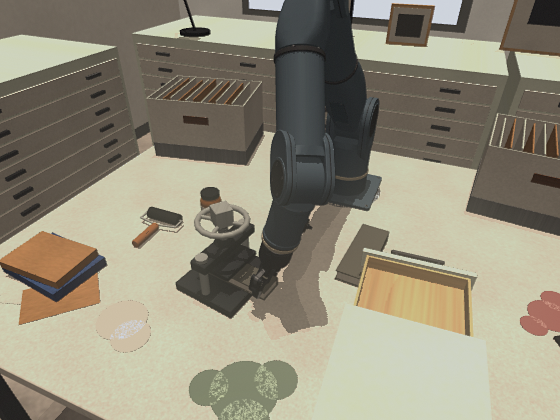

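The album's outer end is in the jaws (scene 262,285; width about 62 mm against 64 mm). I'll draw it out and then lift.

Run:
```python
from plan import *
import pickle
al=np.radians(80.5);x,q,a,b=tilted(al,np.radians(15))
def st(n):
    s=manip.get_state(); print(n,round(s['time_s'],2),np.round(s['tcp_pos'],4),np.round(s['contact_force'],1),np.round(s['moment'],2),round(s['width'],3))
c=np.array([.5858,-.1173,.040]);G=c+b*.070; T=G-x*.155
T=T+[0,0,.003]; manip.move_straight(T,v=.03); st('lift')
T=T+b*.13; manip.move_straight(T,v=.13); st('drag')
T=T+[0,0,.12]; manip.move_straight(T,v=.2); st('up')
f=snap('scene','s4.png'); pickle.dump(f,open('s4.pkl','wb')); f=snap('side','d4.png'); pickle.dump(f,open('d4.pkl','wb'))
```

```text
lift 16.93 [ 0.604  -0.0086  0.193 ] [ 1.4 -0.1 -2.1] [ 0.5  -0.08 -0.03] 0.732
drag 18.08 [0.6254 0.1182 0.1927] [-0.2 -0.1 -1. ] [ 0.5  -0.13  0.05] 0.725
up 18.83 [0.6251 0.119  0.3118] [ 0.4 -0.9 -2.8] [ 0.49 -0.08  0.05] 0.728
```

View pics/s4.png

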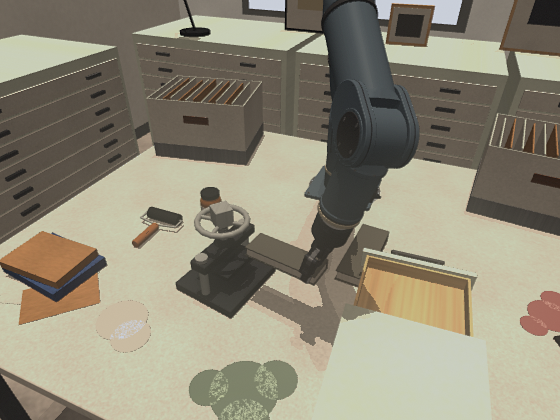

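View pics/d4.png

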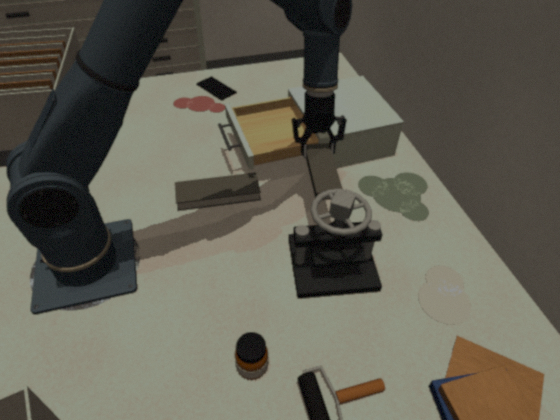

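The album is held clear of the press (scene 285,255). I'll measure its pose in the hand.

Run:
```python
from plan import *
import pickle
f=pickle.load(open('s4.pkl','rb'));W=cloud(f)
b=np.array([np.cos(np.radians(80.5)),np.sin(np.radians(80.5))]);a=np.array([b[1],-b[0]])
D=W[...,:2]-np.array([.5858,-.1173])-b*.13
X=D@a;Y=D@b;Z=W[...,2]
m=(abs(X)<.045)&(Y>-.095)&(Y<.045)&(Z>.135)&(Z<.2)
print(m.sum()); p=np.c_[X[m],Y[m],Z[m]]
for lo in np.arange(-.095,.045,.01):
    k=(p[:,1]>=lo)&(p[:,1]<lo+.01)
    if k.sum()>5: print(round(lo,3),k.sum(),np.round(np.percentile(p[k][:,2],[5,50,95]),4),np.round(np.percentile(p[k][:,0],[2,98]),4))
```

```text
1517
-0.095 56 [0.1485 0.1706 0.1724] [-0.029   0.0313]
-0.085 102 [0.1478 0.1704 0.1726] [-0.0293  0.0326]
-0.075 108 [0.1486 0.1705 0.1727] [-0.0305  0.0324]
-0.065 105 [0.149  0.1706 0.1725] [-0.029   0.0325]
-0.055 115 [0.148  0.1707 0.1727] [-0.0296  0.0323]
-0.045 105 [0.1483 0.1705 0.1722] [-0.0309  0.0317]
-0.035 115 [0.1475 0.1707 0.1727] [-0.0293  0.0321]
-0.025 117 [0.1493 0.1705 0.1726] [-0.0302  0.0324]
-0.015 118 [0.1482 0.1704 0.1728] [-0.0297  0.0323]
-0.005 114 [0.1487 0.1707 0.1728] [-0.0301  0.0323]
0.005 121 [0.1475 0.1706 0.1728] [-0.0299  0.0315]
0.015 121 [0.1493 0.1705 0.1727] [-0.0307  0.0325]
0.025 118 [0.1484 0.1706 0.173 ] [-0.0298  0.0312]
0.035 102 [0.1486 0.1707 0.1725] [-0.0276  0.0325]
```

The album hangs level (top at 170.5 mm throughout, no sag). Next I'll carry it over and lower it into the drawer.

Run:
```python
from plan import *
import pickle
def st(n):
    s=manip.get_state(); print(n,round(s['time_s'],2),np.round(s['tcp_pos'],4),np.round(s['contact_force'],1),np.round(s['moment'],2),round(s['width'],3))
x,q,a,b=tilted(np.radians(93.2),np.radians(15))
C=np.array([.5495,.2948,0]);T=C+b*.07-x*.155; T[2]=.325
manip.move_straight(T,v=.2,rotation=q); st('over')
f=snap('side','d5.png'); f=snap('scene','s5.png')
```

```text
over 20.57 [0.5441 0.4033 0.3249] [-0.6  0.2 -2.3] [0.49 0.04 0.02] 0.728
```

View pics/d5.png

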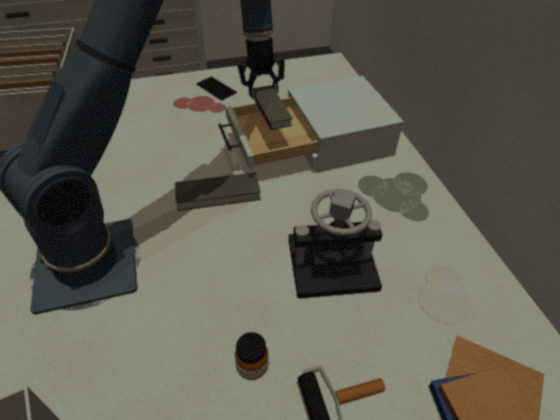

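View pics/s5.png

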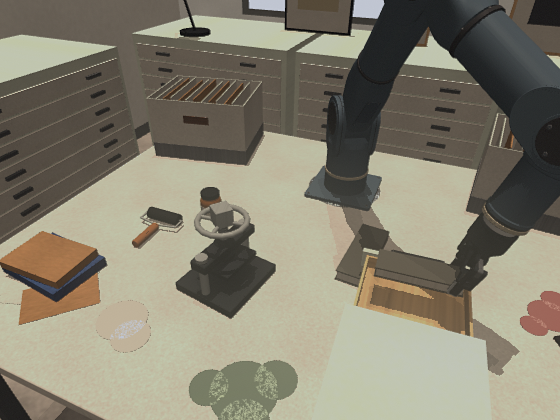

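The album is over the open drawer, between the front and the chest top. I'll lower it with a force threshold.

Run:
```python
from plan import *
import pickle
def st(n):
    s=manip.get_state(); print(n,round(s['time_s'],2),np.round(s['tcp_pos'],4),np.round(s['contact_force'],1),np.round(s['moment'],2),round(s['width'],3))
x,q,a,b=tilted(np.radians(93.2),np.radians(15))
C=np.array([.5495,.2948,0]);T=C+b*.07-x*.155
T[2]=.258; manip.move_straight(T,v=.12)
T[2]=.2425; r=manip.move_straight(T,v=.02,threshold=6); st(r)
manip.release(); st('rel')
p=np.array(manip.get_state()['tcp_pos'])
manip.move_straight(p-x*.03,v=.06); manip.move_straight(p-x*.12,v=.2); st('out')
f=snap('side','d6.png');g=snap('scene','s6.png');w=snap('wrist','w6.png'); pickle.dump((f,g,w),open('p6.pkl','wb'))
```

```text
False 22.3 [0.5434 0.4048 0.2426] [-0.1 -1.  -1.3] [ 0.54 -0.01 -0.02] 0.728
rel 22.67 [0.5434 0.4048 0.2427] [ 0.  -0.2 -0.8] [0.26 0.02 0.03] 1.003
out 23.92 [0.5416 0.4355 0.358 ] [ 0.5 -0.5 -0.5] [ 0.26 -0.04  0.01] 0.997
```

View pics/s6.png

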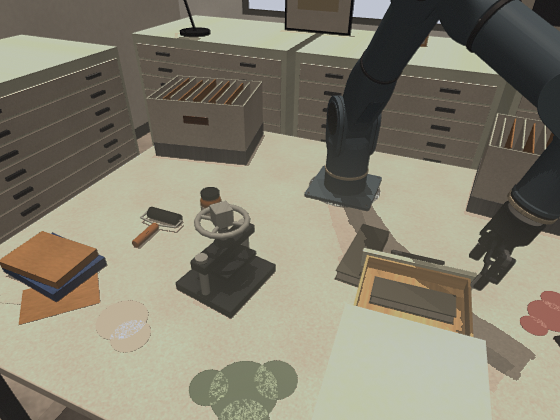

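View pics/d6.png

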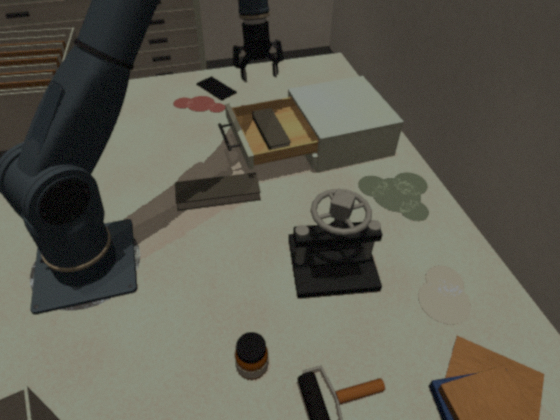

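Run:
```python
from plan import *
import pickle
F=pickle.load(open('p6.pkl','rb'))
th=np.radians(3.2);ex=np.array([np.cos(th),np.sin(th)]);ey=np.array([-ex[1],ex[0]])
for f in F:
    W=cloud(f);D=W[...,:2]-[.4047,.2867];X=D@ex;Y=D@ey;Z=W[...,2]
    m=(X>.075)&(X<.22)&(abs(Y)<.107)&(Z>.093)&(Z<.115)
    if m.sum()<50: print(m.sum()); continue
    p=np.c_[X[m],Y[m],Z[m]]; A=np.c_[p[:,:2],np.ones(len(p))]
    print(m.sum(),np.percentile(p[:,2],[5,50,95]),np.linalg.lstsq(A,p[:,2],rcond=None)[0],cv2.minAreaRect((p[:,:2]*1000).astype(np.float32)))
    m=(X>.03)&(X<.05)&(abs(Y)<.1)&(Z>.1)&(Z<.125); print('front X',np.percentile(X[m],[1,50,99]))
    m=(X>-.03)&(X<.012)&(abs(Y)<.07)&(Z>.085)&(Z<.107); print('handle',m.sum(),np.percentile(X[m],[2,50,98]),np.percentile(Y[m],[2,98])) if m.sum() else 0
T=np.array([.4047,.2867])-ex*.03
for y in (93.2,3.2,-86.8,183.2): print(y,manip.ik([*T,.255],down(np.radians(y))))
```

```text
855 [0.0970927  0.10134264 0.10400553] [0.01514598 0.00323851 0.09897956] ((142.705322265625, 6.926506042480469), (200.49693298339844, 67.52527618408203), 89.6246109008789)
front X [0.03444877 0.03988503 0.04939662]
handle 121 [-4.99695356e-03  6.41464540e-05  1.03978029e-02] [-0.06271496  0.05842356]
1844 [0.09802512 0.10054434 0.10249478] [-0.01248661  0.00048961  0.10222709] ((145.59634399414062, 0.0892333984375), (67.23609161376953, 179.8925018310547), 0.13957883417606354)
front X [0.03709066 0.04467096 0.04994901]
handle 232 [-0.0001668   0.0059172   0.01049644] [-0.06113578  0.06172675]
14041 [0.10016118 0.1010895  0.10196717] [ 0.00100301 -0.00176633  0.10095458] ((143.7852783203125, 0.00206756591796875), (64.21246337890625, 182.5461883544922), 0.1315263956785202)
front X [0.03751762 0.0443407  0.04992164]
handle 1521 [-0.00193717  0.0044197   0.01023202] [-0.0184147   0.06521495]
93.2 [-0.17907845  0.60416265 -0.84545481  2.12009145  0.69951593  0.72109683
  0.13572546]
3.2 [-0.39214106  0.52599967 -0.51227328  2.12708838  0.45475436  0.59472415
 -1.17373844]
-86.8 [-0.64931008  0.49251543 -0.14260387  2.13604928  0.13537013  0.52122627
 -2.40767277]
183.2 [-0.00736755  0.74541463 -1.17808     2.1149742   0.90293661  0.9241647
  1.48030181]
```

The album is flat (top at 101 mm), aligned within 0.2° and centred at (144, 0) mm in the handle frame. Now I'll push the drawer shut.

Run:
```python
from plan import *
import pickle
def st(n):
    s=manip.get_state(); print(n,round(s['time_s'],2),np.round(s['tcp_pos'],4),np.round(s['contact_force'],1),round(s['width'],3)); return s
th=np.radians(3.2);ex=np.array([np.cos(th),np.sin(th),0]);H=np.array([.4047,.2867,0])
q=down(th)
P=lambda X,z:H+ex*X+[0,0,z]
manip.grasp(40)
manip.move_straight(P(-.06,.37),v=.2,rotation=q); st('a')
manip.move_straight(P(-.06,.256),v=.15); st('b')
r=manip.move_straight(P(-.018,.256),v=.05,threshold=5); st(r)
r=manip.move_straight(P(.165,.256),v=.09,threshold=20); st(r)
if not r:
    r=manip.move_straight(P(.195,.256),v=.03,threshold=15); st(r)
f=snap('scene','s7.png')
```

```text
a 26.23 [0.3454 0.2839 0.37  ] [-0.2  0.   1.2] 0.001
b 27.14 [0.3449 0.2837 0.2564] [-0.1  0.  -0.4] -0.001
False 28.13 [0.3864 0.2857 0.2559] [-0.1 -0.8 -0.2] 0.002
False 30.32 [0.5693 0.2961 0.2562] [-0.   0.6 -0. ] 0.0
True 30.92 [0.5836 0.297  0.2554] [-1.6  0.5  1. ] 0.002
```

View pics/s7.png

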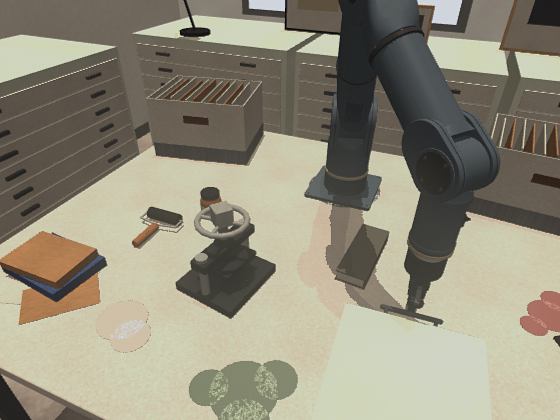

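The drawer looks shut (handle bar at scene 412,313) and a stop was felt. I'll give it one firmer nudge, then retreat and check.

Run:
```python
from plan import *
import pickle
def st(n):
    s=manip.get_state(); print(n,round(s['time_s'],2),np.round(s['tcp_pos'],4),np.round(s['contact_force'],1),round(s['width'],3)); return s
th=np.radians(3.2);ex=np.array([np.cos(th),np.sin(th),0]);p=np.array(manip.get_state()['tcp_pos'])
r=manip.move_straight(p+ex*.008,v=.02,threshold=25); st(r)
manip.sleep(.2); st('hold')
manip.move_straight(p-ex*.08,v=.15); manip.move_straight(p-ex*.08+[0,0,.14],v=.2)
st('away')
f=snap('scene','s8.png');g=snap('side','d8.png');w=snap('wrist','w8.png'); pickle.dump((f,g,w),open('p8.pkl','wb'))
ex=ex[:2];ey=np.array([-ex[1],ex[0]])
for n,f in zip('scene side wrist'.split(),(f,g,w)):
    W=cloud(f);D=W[...,:2]-[.4047,.2867];X=D@ex;Y=D@ey;Z=W[...,2]
    m=(X>.1)&(X<.23)&(abs(Y)<.06)&(Z>.085)&(Z<.107); print(n,'handle',m.sum(),np.percentile(X[m],[2,50,98]) if m.any() else 0)
    m=(X>.15)&(X<.28)&(abs(Y)<.1)&(Z>.125)&(Z<.136); print('chest front X',np.percentile(X[m],[1,3]) if m.any() else 0)
    d=np.linalg.norm(W[...,:2]-[.583,-.164],axis=-1); m=(Z>.225)&(Z<.245)&(d<.04)
    if m.any(): print('boss',np.median(W[m],0))
    m=(Z>.075)&(Z<.095)&(np.linalg.norm(W[...,:2]-[.333,-.357],axis=-1)<.05)
    if m.any(): print('jar',np.median(W[m],0))
```

```text
True 31.3 [0.5849 0.2974 0.2545] [-0.7  0.1  0.8] 0.0
hold 31.5 [0.5849 0.2973 0.2542] [-0.6 -0.   1. ] -0.001
away 33.04 [0.5038 0.2921 0.3941] [-1.  -0.1 -0.9] -0.003
scene handle 335 [0.19449397 0.20073885 0.21345576]
chest front X [0.24682821 0.24790742]
boss [ 0.58949306 -0.15958573  0.23491148]
jar [ 0.33970469 -0.35345183  0.08380096]
side handle 183 [0.18906173 0.19907446 0.22986787]
chest front X [0.24353996 0.24450543]
boss [ 0.5787313  -0.16798018  0.23579705]
jar [ 0.33038622 -0.36059954  0.08533022]
wrist handle 3029 [0.19047339 0.19607143 0.22796267]
chest front X [0.24549379 0.24582402]
```

View pics/s8.png

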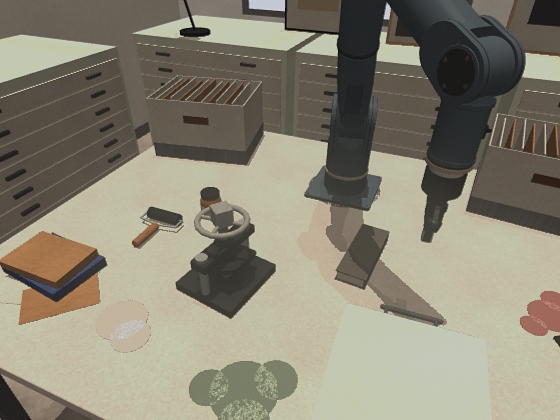

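View pics/d8.png

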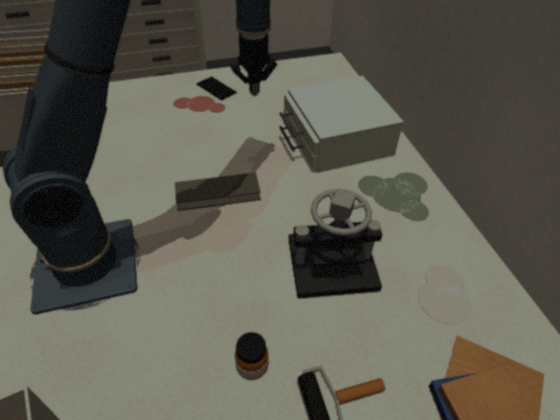

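View pics/w8.png

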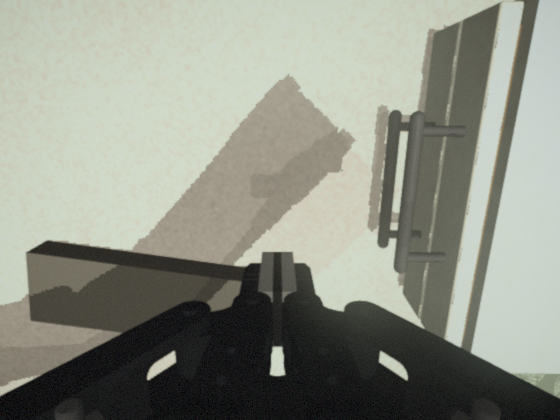

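Run:
```python
from plan import *
import pickle
w=pickle.load(open('p8.pkl','rb'))[2]
th=np.radians(3.2);ex=np.array([np.cos(th),np.sin(th)]);ey=np.array([-ex[1],ex[0]])
W=cloud(w);D=W[...,:2]-[.4047,.2867];X=D@ex;Y=D@ey;Z=W[...,2]
for lo,hi in ((.088,.106),(.03,.06)):
    m=(X>.15)&(X<.206)&(abs(Y)<.045)&(Z>lo)&(Z<hi); print(m.sum(),np.percentile(X[m],[2,25,50,75]),np.median(Z[m]))
for lo,hi in ((.075,.12),(.015,.055)):
    m=(X>.21)&(X<.245)&(abs(Y)<.1)&(Z>lo)&(Z<hi); print(m.sum(),np.percentile(X[m],[5,25,50,75]))
```

```text
1683 [0.19042268 0.19193898 0.19420925 0.19696164] 0.09998671568651724
1189 [0.19040692 0.19202691 0.19435943 0.19718192] 0.047044756209358385
12443 [0.23023426 0.23096381 0.23149112 0.23649841]
2913 [0.23028875 0.23077009 0.23100841 0.23126762]
```

The top and lower handles line up within 0.3 mm, so the drawer is fully shut. Handing in.

```bash
python3 -c "
from plant import manip
manip.sign_off(); print(manip.get_state()['time_s'])"
```

```text
the job is handed in; nothing more can be done
the job is handed in; nothing more can be done
```

I wound the press up to its stop, laid the album in the top drawer, pushed the drawer shut and handed the job in at about 33 s of the 72 s allowed. The interface gives no verdict, so what follows rests on my own checks.

- **Press:** One grasp was enough, because the last joint's range covered about 225°. The wheel stopped against a clear rise in moment. The boss then sat at 51.0° against 50.8° expected at 4.2 rad, with its top at 235.8 mm against 235.9 mm. Its height read about the same in the final pictures.
- **Album:** I pulled it out by its outer end and it hung level with no sag. In the still-open drawer it lay flat, about 0.2° off parallel to the front, with its centre at (144, 0) mm from the handle. I could not see it once the drawer was shut.
- **Drawer:** The top and lower handle bars line up within 0.3 mm, which matches a fully shut drawer.
- **Bystanders:** The jar's median measured position differed by about 1 cm between the two cameras, because they see different sides of it. It looks untouched in the before and after pictures. The roller I checked only by eye in those pictures, and it also looks unmoved.

No check failed.

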